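# Close up a row of painted tiles in the border jig

### The job

Pick up the push stick and with it feed the loose painted tile from the open end of the wooden jig, through the flared mouth and past the orange sprung shoe, until all three tiles are shut up tight against the metal stop. Where the stop is clamped has not been measured, so feel for it: once the row is tight keep pressing for a good half second with about a kilogram's push (10 N), but never push with more than two and a half (25 N), or the edges chip; the paint is tacky, so touch the tiles with nothing but the stick. Then draw the stick out, lay it flat on the bare table, and leave everything else where it stands.

Things in the scene. Friction and masses are not known exactly. Their poses are not given: they have to be found in the camera images.
- jig: plywood tile jig, fixed to the table; base 450 x 125 mm, 12 mm thick. Origin at table height, under the middle of where the straight channel begins; x points along the channel in the feeding direction, y across it, z up. Base from x = -155 to +295 mm; its open flat end, the apron, is x below -46 mm. Two wooden fences 20 mm high (tops 32 mm above the table) form the channel.
- channel (a point): the middle of the channel's floor where its straight part begins (on the base, 12 mm above the jig's origin, same axes). From here on the channel is 52 mm wide; before it the mouth flares 17 degrees a side, to 80 mm wide at x = -46 mm. A metal stop with a black knob is clamped in the channel, its face somewhere between x = 220 and 242 mm; it is not tracked.
- shoe_nose (a point): top edge of the nose of the orange spring-loaded shoe in the +y fence. Hinged 4 mm beyond the straight part's start, it leans about 5 mm into the channel at x = 45 to 54 mm (free width there 47 mm). A tile pushes it aside; it springs back once the tile has passed. Pushing a tile past it takes about 3 to 8 N, sliding the tiles elsewhere takes under 2 N.
- tile: the loose tile to feed: white ceramic, red flower and border, 50 x 50 x 9 mm, 35 to 70 g. Origin: centre of its underside, z up. It starts lying on the jig's apron, on the base 12 mm above the table, roughly square to the channel (within 0.2 rad).
- row_near: tile of the same size with a blue flower and border, already in the channel beyond the shoe, loose. Origin: centre of its underside.
- row_far: tile of the same size with a green flower and border, loose in the channel between the blue tile and the stop. Origin: centre of its underside. Between blue tile, green tile and stop there are gaps of 4 mm up to several cm; closed up tight, the tiles' centres are 50 mm apart.
- stick: wooden push stick, 245 mm long, about 90 g, lying flat. Origin on its underside below the grip; x along it to the pushing end, z up. Dark handle 24 mm wide, 28 high, x = -75 to +20 mm; pale blade 30 mm wide, 9 thick, x = 15 to 170 mm, black-tipped; its flat end face at x = 170 mm does the pushing. Undersides level. Centre of mass about 20 mm ahead of the origin.
- paint_pink: bystander, leave it alone: jar of pink paint, 60 mm across, 115 tall. Origin: centre of its underside.
- paint_teal: bystander, leave it alone: jar of green paint, 60 mm across, 125 tall. Origin: centre of its underside.
- paint_blue: bystander, leave it alone: jar of blue paint, 56 mm across, 110 tall. Origin: centre of its underside.
- paint_skin: bystander, leave it alone: small terracotta-coloured paint jar, 38 mm across, 70 tall. Origin: centre of its underside.
- palette: bystander, leave it alone: white flower-shaped ceramic palette, about 87 mm across, 10 high. Origin: centre of its underside.
- liner_pen: bystander, leave it alone: grey fineliner pen with a black cap, lying, about 148 x 10 x 10 mm along its x. Origin: centre of its underside.
- water_bowl: bystander, leave it alone: terracotta bowl, 110 mm across, 50 tall. Origin: centre of its underside.
Mind the look-alikes: they are no part of the job. Leave any yellow look-alike of the tile alone.

How it is judged:
By the outcome, as a careful person would: the job done as asked, in the order asked, and still so for the second after the job is handed in, with the robot touching nothing.
It also fails if it takes over 72 s, if anything falls off the work surface, if the arm or the gripper's body presses on something with over 40 N, if the wrist force passes 120 N, or if a joint passes its speed limit or range.

### The arm

A 7-joint arm with a two-finger parallel gripper is mounted at the origin on the work surface. World frame = base frame: x ahead of the robot, y to its left, z up, the work surface at z = 0. Lengths are in m, angles in rad, forces in N, time in s.
With the tool pointing down it reaches from about 0.425 to 0.925 m from the base axis. Payload 6.8 kg.
Tool frame: the origin (TCP) lies between the finger pads; the fingertips stand 8 mm ahead of it and the grasp point (between the pads) lies 11 mm behind it (ctrl.tip_extent is the distance from the TCP to the fingertips, in m); z points along the fingers, y is the line along which they close (so a half turn about z gives the same grasp; the last joint's range is limited). The gripper opens to 88 mm and grips with 3 to 60 N. Pads are 20 mm wide; open, the fingers measure 115 mm over their backs; the gripper's body (75 mm by 178 mm) begins 61 mm behind the grasp point.
Start: joints at [-1.219, 0.477, 0.022, 1.555, -0.011, 1.109, -0.083], TCP at [0.3, 0.605, 0.231] pointing down, gripper open.
Joint ranges: [-2.96, 2.96], [-0.34, 2.1], [-1.41, 1.46], [0.24, 2.44], [-1.37, 4.51], [0.17, 1.92], [-2.96, 2.96]. Speed limits (rad/s): [2.39, 2.39, 3.14, 3.14, 3.14, 3.14, 3.14].

### API

Orientations are given as a unit quaternion [x, y, z, w].
In Python, from rig import telemetry, imaging, ctrl gives the robot as it stands.
- The arm moves only by the tool apply_moves, never from a script. Its arguments are lists of equal length, an entry for each row: "linear": the shift along the tool's x, y, z in units of 0.5 m (1.0 is 0.5 m), a list of three; "spin": the turn about the tool's z in units of pi rad (1.0 is pi rad). In form: {"linear": [[x, y, z], ...], "spin": [spin, ...]}. A call has 1 to 12 rows; each row is the pose to reach, as a shift and turn from the pose commanded when the call began, along the tool's axes at that moment, turning the shorter way round; what a row does not reach only later rows make up. A row lasts 1/10 s, in which the tool goes at most 50 mm and 8.59 degrees, less where a joint would pass 70% of its speed; a pose out of reach is approached as far as the arm can. A call with a number of a shift or a turn outside -1 to 1 is refused whole. A call with a gripper value outside its range is refused whole. "jaw" is the opening, from 0 (shut) to 1 (fully open), set as the call begins (left out, the last holds). The fingers move at their own pace and stop on an object; "force" is the grip in N (left out, the last holds). Time passes only in rows, so rows that repeat a pose let the fingers close. It gives the time, the measured TCP pose, the force, the opening and the grip force at its end, in the units of the state.
- telemetry.read_state(): the state, without advancing time (a new reading comes with each control period).
- imaging.get_image(name): name is "side" or "top" or "wrist"; returns a dict with "image" (384x512x3 uint8, red, green, blue), "depth" (384x512 float32, m along the optical axis (not along the pixel's ray), 0 where there is no reading), "K" (3x3 intrinsics, pixels), "pose" (4x4, takes a point from camera to world coordinates). Camera axes: x right, y down, z forward; pixel columns grow to the right and rows downward; lengths in m; the calibration is good to about 2 mm. A picture is of the moment at which its call begins.
- ctrl.sign_off(): hands the job in; it is judged then, once.
The state is a dict: "t": time; "joint_positions": joint angles; "joint_vel": joint speeds; "tau": joint torques, N m; "ee_pos": TCP position; "eef_rot": TCP orientation; "force": force on the tool from outside, world axes, zero at the start; "wrist_torque": the same for the moment, N m; "grip_width": finger opening in m; "grip_force": force on a finger pad.
Only numpy, scipy, OpenCV 4.12 (cv2) and the standard library are available. Lean on these libraries where they do the work, as an engineer would, in place of code of your own. Each camera call takes 0.05 s, during which the arm holds its last target. There are 200 camera calls.

## Working session

There is one attempt and no reset: what is moved stays moved. The work goes in short steps, Python scripts to look and compute and a tool call to move; the robot and the scene stay as the last step left them, time stands still between calls to the robot, and variables do not carry over. Pictures are saved under pics/ and viewed, at most 10 in all, crops included, and the job is handed in when it is done.

Besides the shell and the picture viewer there is one more tool, called after "Call:" in YAML: its name, and indented under it one key for each argument. apply_moves: Moves the arm, as the interface text tells. Its arguments: {"type":"object","properties":{"linear":{"type":"array"},"spin":{"type":"array"},"jaw":{"type":"number"},"force":{"type":"number"}},"required":["linear","spin"]}

```bash
mkdir -p pics
cat > h.py <<'E'
import numpy as np, cv2, pickle
from rig import telemetry, imaging, ctrl
def snap(n, tag):
    d=imaging.get_image(n); pickle.dump(d,open(f'pics/{tag}.pkl','wb'))
    cv2.imwrite(f'pics/{tag}.png',d['image'][:,:,::-1]); return d
def load(tag): return pickle.load(open(f'pics/{tag}.pkl','rb'))
def px(d,u,v,z=None):
    K,P=d['K'],np.array(d['pose'])
    r=np.array([(u-K[0][2])/K[0][0],(v-K[1][2])/K[1][1],1.])
    if z is None:
        p=d['depth'][int(round(v)),int(round(u))]*r; return P[:3,:3]@p+P[:3,3]
    w=P[:3,:3]@r; return P[:3,3]+w*(z-P[2,3])/w[2]
E
python3 - <<'E'
from h import *
d=snap('top','top0'); e=snap('side','side0')
cv2.imwrite('pics/both.png',cv2.resize(d['image'][:,:,::-1],(800,600),interpolation=cv2.INTER_CUBIC))
s=telemetry.read_state(); print(s); print(d['pose'],d['K'])
E
```

```text
{'t': 0.1, 'joint_positions': array([-1.21908538,  0.47772806,  0.02233814,  1.55629114, -0.01150674,
        1.10934951, -0.08307403]), 'joint_vel': array([-0.00031206, -0.00227751,  0.00023351, -0.00175722,  0.000819  ,
       -0.00168067, -0.00054947]), 'tau': array([ 4.96203560e-03, -5.84099185e+01,  1.54045086e+00, -2.73314899e+01,
       -5.41995617e-02,  1.31649603e-02,  8.93308152e-05]), 'ee_pos': array([0.29932391, 0.60442361, 0.22979769]), 'eef_rot': array([ 2.27862216e-01,  9.73693038e-01, -8.13227143e-04, -1.32972904e-04]), 'force': array([-0.39034977,  0.41137963,  0.18683712]), 'wrist_torque': array([ 0.01904004, -0.00417134,  0.03115147]), 'grip_force': 0.0, 'grip_width': 0.08759716714735148}
[[ 0.02805531 -0.99458393  0.10007847  0.43491835]
 [-0.99958126 -0.02862326 -0.00424342  0.01138661]
 [ 0.007085   -0.09991752 -0.9949705   1.14638513]
 [ 0.          0.          0.          1.        ]] [[427.22104053   0.         254.09012675]
 [  0.         427.22104053 186.91785236]
 [  0.           0.           1.        ]]
```

View pics/both.png

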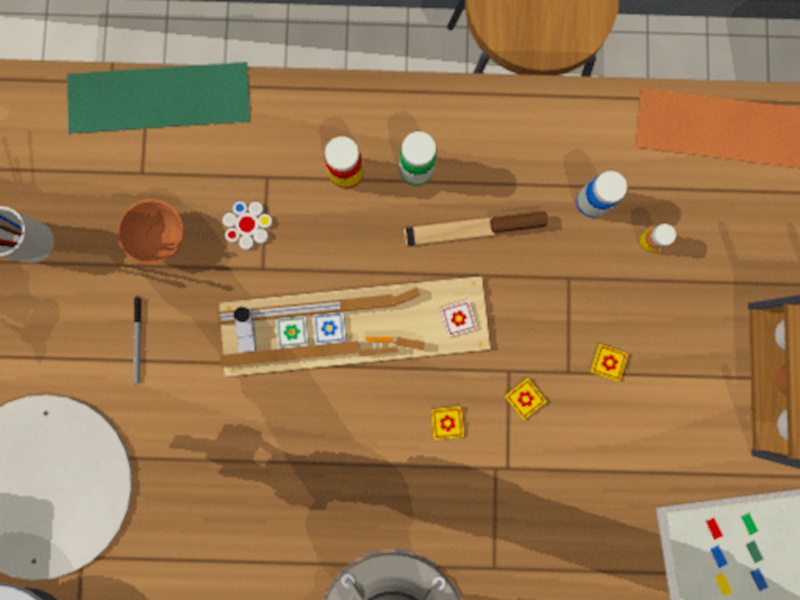

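View pics/side0.png

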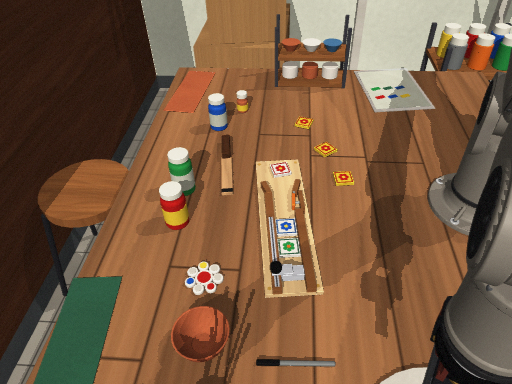

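Top view (800x600): the stick has its black tip at (408,236) and its handle end at (548,218). The jig runs right to left, with the red tile on the apron at (459,318), blue at (329,328), green at (292,332), the shoe at (379,341) and the stop knob at (242,316).

Possible mix-ups for the tile: yellow tiles at (448,422), (526,398) and (610,362). I choose the white and red one at (459,318). For the stick, the only similar object is the pen at (138,340). I'll check both in a close crop.

Run:
```python
from h import *
d=load('top0'); im=d['image'][125:245,135:355,::-1]
cv2.imwrite('pics/crop1.png',cv2.resize(im,(770,420),interpolation=cv2.INTER_CUBIC))
```

```text
(no output)
```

View pics/crop1.png

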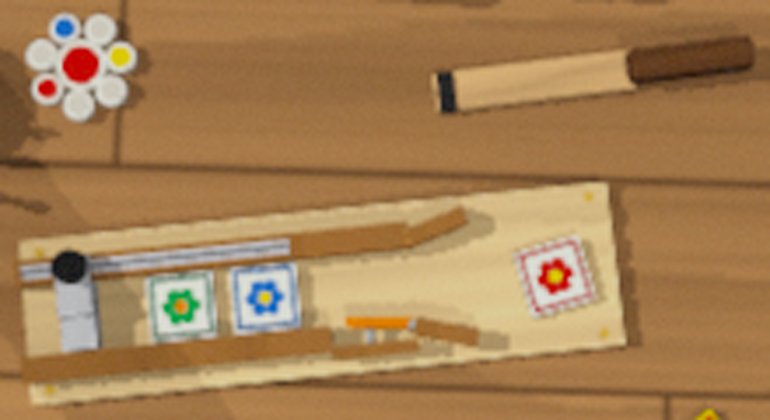

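The crop confirms the choice. The red tile is at (556,276), the stick's tip face at about (435,93), its handle end at (752,52), and the base corners at (608,182), (627,345), (20,240) and (32,402).

Run:
```python
from h import *
d=load('top0')
def q(u,v,z): return px(d,135+(u+.5)/3.5-.5,125+(v+.5)/3.5-.5,z)
A,B,C,D=[q(*c,.012) for c in [(608,182),(627,345),(20,240),(32,402)]]
print('corners',A,B,C,D,np.linalg.norm(A-C),np.linalg.norm(A-B))
ap=(A+B)/2; fa=(C+D)/2; f=fa-ap; L=np.linalg.norm(f[:2]); yaw=np.arctan2(f[1],f[0]); 
w=(A-B); print('yaw',yaw,'from width',np.arctan2(w[1],w[0])+np.pi/2)
m=(ap+fa)/2; ux=np.array([np.cos(yaw),np.sin(yaw)]); O=m[:2]-ux*.07; uy=np.array([-ux[1],ux[0]])
print('O',O,L)
J=lambda p:(np.round([(p[:2]-O)@ux,(p[:2]-O)@uy],4))
for n,u,v,z in [('red',556,276,.021),('blue',265,298,.021),('green',182,306,.021),('stopface',97,310,.03),('nose',347,322,.032),('fence in',408,246,.032),('fence2',415,320,.032)]: print(n,q(u,v,z),J(q(u,v,z)))
tc=[q(*c,.021) for c in [(516,250),(580,237),(594,300),(531,315)]]; print([J(c) for c in tc])
# stick
tip=q(435,93,.009); sh=q(632,72,.018); he=q(752,53,.022)
print('stick',tip,sh,he,np.linalg.norm((tip-he)[:2]))
s=(tip-he)[:2]; sy=np.arctan2(s[1],s[0]); u=s/np.linalg.norm(s)
print('yaw stick',sy,'orig from tip',tip[:2]-u*.17,'from end',he[:2]+u*.075)
# blob-based: depth heights in stick region
K=d['K'];P=d['pose'];H,W=d['depth'].shape
U,V=np.meshgrid(np.arange(W),np.arange(H)); z=d['depth']
X=np.stack([(U-K[0][2])/K[0][0]*z,(V-K[1][2])/K[1][1]*z,z],-1)@P[:3,:3].T+P[:3,3]
M=np.zeros((H,W),bool); M[133:160,254:355]=1; M&=X[...,2]>.0045
p=X[M]; hm=p[:,2]>.016
for nm,pp in (('all',p),('handle',p[hm]),('blade',p[~hm])):
    r=cv2.minAreaRect(pp[:,:2].astype(np.float32)*1000); print(nm,r,pp[:,2].mean(),len(pp))
print(telemetry.read_state()['force'])
```

```text
corners [ 0.58083943 -0.13792325  0.012     ] [ 0.4569837  -0.15421796  0.012     ] [0.52349326 0.3084555  0.012     ] [0.40166798 0.29278138 0.012     ] 0.4500472968562241 0.12492301393649788
yaw 1.6962418718745187 from width 1.70160712681205
O [0.49950427 0.00782398] 0.45022691918560986
red [ 0.50714396 -0.09860765  0.021     ] [-0.1066  0.0057]
blue [0.48434932 0.11992672 0.021     ] [0.1131 0.001 ]
green [0.4765778 0.1819733 0.021    ] [0.1756 0.001 ]
stopface [0.47147884 0.2436788  0.03      ] [ 0.2375 -0.0017]
nose [0.46776793 0.05727568 0.032     ] [0.053  0.0253]
fence in [0.52573374 0.01356483 0.032     ] [ 0.0024 -0.0267]
fence2 [0.47068192 0.00677308 0.032     ] [0.0026 0.0287]
[array([-0.0786, -0.0167]), array([-0.1278, -0.0219]), array([-0.1331,  0.0265]), array([-0.0847,  0.0331])]
stick [ 0.64649365 -0.0037994   0.009     ] [ 0.66557003 -0.15423995  0.018     ] [ 0.68222442 -0.24536189  0.022     ] 0.24419075410479393
yaw stick 1.7176467496916838 orig from tip [ 0.67136859 -0.17196966] from end [ 0.67125018 -0.17116913]
all ((570.0204467773438, -125.01376342773438), (262.2008361816406, 280.5018005371094), 1.6574091911315918) 0.03335921597797969 1066
handle ((600.96337890625, -82.15446472167969), (115.05719757080078, 363.3804931640625), 43.03601837158203) 0.08084889183227006 358
blade ((665.2708740234375, -128.98052978515625), (71.79265594482422, 267.2514343261719), 1.8090695142745972) 0.00934607479742043 708
[-0.39034977  0.41137963  0.18683712]
```

```bash
cat >> h.py <<'E'
from scipy.spatial.transform import Rotation as R
O=np.array([.4995,.0078]); JY=1.698
def jig(x,y,z=None):
    c,s=np.cos(JY),np.sin(JY); p=O+[c*x-s*y,s*x+c*y]
    return p if z is None else np.array([*p,z])
def plan(tgt,sy):
    "shift (units .5 m) and spin (units pi) so tool y is perpendicular to stick yaw sy; tgt TCP world"
    s=telemetry.read_state(); r=R.from_quat(s['eef_rot']); M=r.as_matrix()
    ty=np.arctan2(M[1,1],M[0,1]); e=(sy-np.pi/2-ty+np.pi/2)%np.pi-np.pi/2
    sh=M.T@(np.array(tgt)-s['ee_pos'])/.5
    print('t',round(s['t'],2),'pos',s['ee_pos'].round(4),'linear',sh.round(4),'spin',round(-e/np.pi,4),'F',s['force'].round(2),'w',round(s['grip_width'],4))
E
python3 - <<'E'
from h import *
plan([.6707,-.167,.20],1.716)
E
```

```text
t 0.1 pos [0.2993 0.6044 0.2298] linear [-1.3502 -1.0529  0.0615] spin 0.3074 F [-0.39  0.41  0.19] w 0.0876
```

Call:
apply_moves:
  linear:
    - [-0.9,-0.7,0]
    - [-0.9,-0.7,0]
    - [-0.9,-0.7,0]
    - [-0.9,-0.7,0]
    - [-0.9,-0.7,0]
    - [-0.9,-0.7,0]
    - [-0.9,-0.7,0]
    - [-0.9,-0.7,0]
    - [-0.9,-0.7,0]
    - [-0.9,-0.7,0]
    - [-0.9,-0.7,0]
    - [-0.9,-0.7,0]
  spin: [0.3074,0.3074,0.3074,0.3074,0.3074,0.3074,0.3074,0.3074,0.3074,0.3074,0.3074,0.3074]
  jaw: 1

```text
t: 1.3
ee_pos: [0.5488, 0.0858, 0.2308]
eef_rot: [0.656, 0.754, -0.0, 0.001]
force: [0.3, 0.3, 0.2]
grip_width: 0.0879
grip_force: 0.0
```

Run:
```python
from h import *
plan([.6707,-.167,.20],1.716)
```

```text
t 1.3 pos [0.5488 0.0858 0.2308] linear [-0.5343  0.1716  0.0627] spin -0.002 F [0.34 0.29 0.17] w 0.0879
```

Call:
apply_moves:
  linear:
    - [-0.53,0.17,0.06]
    - [-0.53,0.17,0.06]
    - [-0.53,0.17,0.06]
    - [-0.53,0.17,0.06]
    - [-0.53,0.17,0.06]
    - [-0.53,0.17,0.06]
    - [-0.53,0.17,0.06]
    - [-0.53,0.17,0.06]
    - [-0.53,0.17,0.06]
    - [-0.53,0.17,0.06]
  spin: [0,0,0,0,0,0,0,0,0,0]

```text
t: 2.3
ee_pos: [0.6699, -0.1561, 0.2008]
eef_rot: [0.653, 0.757, 0.0, -0.0]
force: [0.4, 0.5, 0.2]
grip_width: 0.0878
grip_force: 0.0
```

Run:
```python
from h import *
plan([.6707,-.167,.012],1.716)
d=snap('wrist','w1')
```

```text
t 2.3 pos [ 0.6699 -0.1561  0.2008] linear [-0.0222 -0.0017  0.3776] spin 0.0008 F [0.42 0.48 0.24] w 0.0878
```

View pics/w1.png

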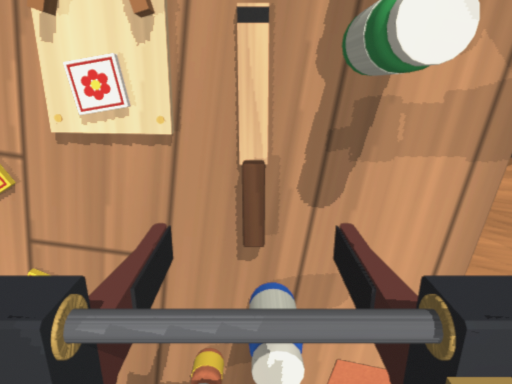

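The wrist view shows the stick centred between the fingers, with its tip at (253,4), shoulder at (253,161) and handle end at (253,246). I'll check it against the blue jar's clearance.

Run:
```python
from h import *
d=load('w1')
for u,v,z in [(253,4,.009),(253,161,.028),(253,246,.02)]: print(px(d,u,v,z))
t=load('top0'); print('jar blue',px(t,608*.64,185*.64,.11),'teal',px(t,418*.64,143*.64,.125))
# tile in wrist
c=np.mean([px(d,*p,.021) for p in [(65,63),(121,54),(129,105),(76,115)]],0); print('tile',c)
```

```text
[ 0.6479481  -0.00350386  0.009     ]
[ 0.66939451 -0.14767577  0.028     ]
[ 0.68403274 -0.24583974  0.02      ]
jar blue [ 0.71977915 -0.3234824   0.11      ] teal [ 0.77422904 -0.01936108  0.125     ]
tile [ 0.5104817  -0.09699321  0.021     ]
```

Call:
apply_moves:
  linear:
    - [-0.022,0,0.05]
    - [-0.022,0,0.14]
    - [-0.022,0,0.22]
    - [-0.022,0,0.29]
    - [-0.022,0,0.33]
    - [-0.022,0,0.36]
    - [-0.022,0,0.375]
    - [-0.022,0,0.377]
    - [-0.022,0,0.377]
    - [-0.022,0,0.377]
  spin: [0,0,0,0,0,0,0,0,0,0]

```text
t: 3.35
ee_pos: [0.6724, -0.1694, 0.0135]
eef_rot: [0.654, 0.757, 0.001, 0.001]
force: [0.4, 0.3, -0.7]
grip_width: 0.0875
grip_force: 0.0
```

Run:
```python
from h import *
plan([.6712,-.167,.012],1.716)
```

```text
t 3.35 pos [ 0.6724 -0.1694  0.0135] linear [ 0.0052 -0.0017  0.003 ] spin 0.0 F [ 0.41  0.29 -0.71] w 0.0875
```

Call:
apply_moves:
  linear:
    - [0,0,0]
    - [0,0,0]
    - [0,0,0]
    - [0,0,0]
    - [0,0,0]
    - [0,0,0]
    - [0,0,0]
    - [0,0,0]
    - [0,0,0]
    - [0,0,0]
  spin: [0,0,0,0,0,0,0,0,0,0]
  jaw: 0
  force: 45

```text
t: 4.35
ee_pos: [0.6716, -0.1692, 0.0121]
eef_rot: [0.654, 0.757, 0.0, 0.0]
force: [0.0, -0.8, -1.3]
grip_width: 0.0237
grip_force: 45.0
```

Run:
```python
from h import *
plan([.6712,-.167,.10],1.716)
```

```text
t 4.35 pos [ 0.6716 -0.1692  0.0121] linear [ 4.400e-03 -1.000e-04 -1.758e-01] spin 0.0 F [ 0.03 -0.75 -1.3 ] w 0.0237
```

Call:
apply_moves:
  linear:
    - [0,0,-0.04]
    - [0,0,-0.1]
    - [0,0,-0.15]
    - [0,0,-0.16]
    - [0,0,-0.16]
  spin: [0,0,0,0,0]

```text
t: 4.85
ee_pos: [0.6719, -0.1692, 0.0926]
eef_rot: [0.654, 0.757, 0.0, 0.001]
force: [0.8, -0.5, -1.0]
grip_width: 0.0235
grip_force: 45.0
```

Run:
```python
from h import *
plan(jig(-.318,.004,.085),JY)
```

```text
t 4.85 pos [ 0.6719 -0.1692  0.0926] linear [-0.2355 -0.3094  0.0149] spin 0.0058 F [ 0.82 -0.48 -0.97] w 0.0235
```

Call:
apply_moves:
  linear:
    - [-0.04,-0.05,0]
    - [-0.1,-0.13,0]
    - [-0.16,-0.21,0]
    - [-0.2,-0.27,0]
    - [-0.23,-0.3,0]
    - [-0.2355,-0.3094,0]
    - [-0.2355,-0.3094,0.01]
    - [-0.2355,-0.3094,0.015]
    - [-0.2355,-0.3094,0.015]
  spin: [0,0.002,0.004,0.0058,0.0058,0.0058,0.0058,0.0058,0.0058]

```text
t: 5.75
ee_pos: [0.5365, -0.306, 0.0835]
eef_rot: [0.66, 0.752, 0.0, -0.001]
force: [0.4, 0.3, -1.6]
grip_width: 0.0242
grip_force: 45.0
```

Run:
```python
from h import *
plan(jig(-.318,.004,.0256),JY)
d=snap('wrist','w2')
```

```text
t 5.75 pos [ 0.5365 -0.306   0.0835] linear [-0.0043 -0.0016  0.1157] spin 0.0009 F [ 0.43  0.35 -1.59] w 0.0242
```

View pics/w2.png

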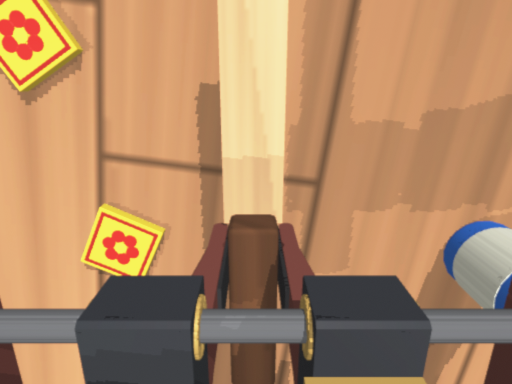

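The stick sits straight in the grip. A yellow look-alike is at (123,243), so I'll check its clearance and the tip position from the top.

Run:
```python
from h import *
t=load('top0')
for u,v in [(610,362),(526,398),(448,422)]: print(px(t,u*.64,v*.64,.01))
d=snap('top','top1'); im=d['image'][165:265,220:400,::-1]
cv2.imwrite('pics/crop2.png',cv2.resize(im,(792,440),interpolation=cv2.INTER_CUBIC))
```

```text
[ 0.44038083 -0.35809421  0.01      ]
[ 0.37599047 -0.21593386  0.01      ]
[ 0.33249383 -0.08518426  0.01      ]
```

View pics/crop2.png

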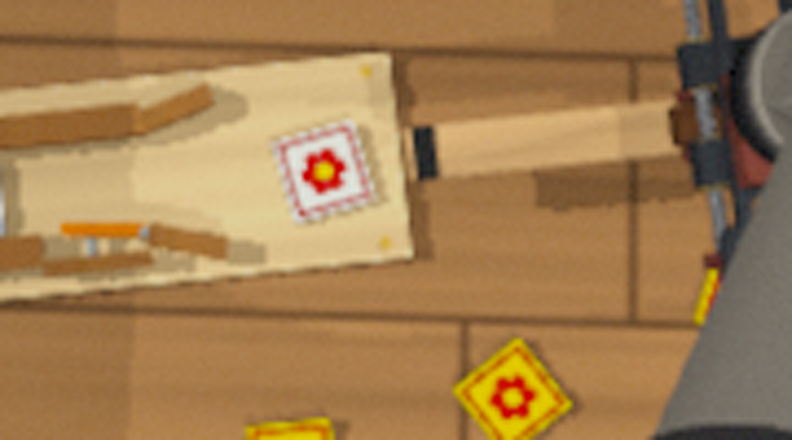

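The stick tip is at about (415,153), with its black-tip corners at (414,128) and (418,180). The tile is at (324,171).

Run:
```python
from h import *
d=load('top1'); c,s=np.cos(JY),np.sin(JY)
def J(u,v,z):
    p=px(d,220+(u+.5)/4.4-.5,165+(v+.5)/4.4-.5,z)[:2]-O; return np.round([p@[c,s],p@[-s,c]],4)
print('tip',J(414,128,.08),J(418,180,.08),'tcp',(telemetry.read_state()['ee_pos'][:2]-O)@np.array([[c,-s],[s,c]]))
print('shoulder',J(668,102,.08),J(672,153,.08))
print('tile',[J(*p,.021) for p in [(273,140),(355,120),(376,198),(297,222)]])
plan(jig(-.322,.004,.0256),JY)
```

```text
tip [-0.1534 -0.0105] [-0.1523  0.0192] tcp [-0.31670765  0.00327855]
shoulder [-0.2996 -0.011 ] [-0.2982  0.0182]
tile [array([-0.0774, -0.0158]), array([-0.1278, -0.0229]), array([-0.1351,  0.025 ]), array([-0.0865,  0.0346])]
t 5.85 pos [ 0.5364 -0.3068  0.0842] linear [-0.0107 -0.0014  0.1172] spin 0.0007 F [ 0.02 -0.18 -0.83] w 0.0238
```

Call:
apply_moves:
  linear:
    - [0,0,0.03]
    - [0,0,0.07]
    - [0,0,0.1]
    - [0,0,0.112]
    - [0,0,0.117]
    - [0,0,0.117]
    - [0,0,0.117]
  spin: [0,0,0,0,0,0,0]

```text
t: 6.55
ee_pos: [0.5359, -0.3085, 0.0267]
eef_rot: [0.661, 0.751, 0.0, 0.001]
force: [0.3, 0.3, -1.3]
grip_width: 0.0235
grip_force: 45.0
```

```bash
cat >> h.py <<'E'
def st():
    s=telemetry.read_state(); c,k=np.cos(JY),np.sin(JY); p=s['ee_pos'][:2]-O; f=s['force']
    print('t',round(s['t'],2),'tip jig',np.round([p@[c,k]+.166,p@[-k,c]],4),'z',round(s['ee_pos'][2],4),'F along/across/z',np.round([f[:2]@[c,k],f[:2]@[-k,c],f[2]],2))
E
python3 - <<'E'
from h import *
st(); plan(jig(-.166-.045,.0,.0256),JY)
E
```

```text
t 6.55 tip jig [-0.1523  0.004 ] z 0.0267 F along/across/z [ 0.29 -0.38 -1.34]
t 6.55 pos [ 0.5359 -0.3085  0.0267] linear [0.2147 0.0079 0.0021] spin -0.0001 F [ 0.34  0.34 -1.34] w 0.0235
```

Call:
apply_moves:
  linear:
    - [0.006,0,0.001]
    - [0.012,0,0.002]
    - [0.018,0,0.002]
    - [0.024,0,0.002]
    - [0.03,0,0.002]
    - [0.036,0,0.002]
    - [0.042,0,0.002]
    - [0.048,0.001,0.002]
    - [0.054,0.001,0.002]
    - [0.06,0.001,0.002]
    - [0.066,0.002,0.002]
    - [0.072,0.002,0.002]
  spin: [0,0,0,0,0,0,0,0,0,0,0,0]

```text
t: 7.75
ee_pos: [0.532, -0.272, 0.0251]
eef_rot: [0.661, 0.751, 0.0, 0.0]
force: [-0.4, -0.3, -0.5]
grip_width: 0.0238
grip_force: 45.0
```

Run:
```python
from h import *
st(); plan(jig(-.166-.045,.0,.0256),JY)
```

```text
t 7.75 tip jig [-0.1157  0.0032] z 0.0251 F along/across/z [-0.27  0.45 -0.53]
t 7.75 pos [ 0.532  -0.272   0.0251] linear [ 0.1414  0.0064 -0.0009] spin -0.0001 F [-0.41 -0.32 -0.53] w 0.0238
```

Call:
apply_moves:
  linear:
    - [0.007,0,0]
    - [0.014,0.001,0]
    - [0.021,0.002,0]
    - [0.028,0.002,0]
    - [0.035,0.003,0]
    - [0.042,0.003,0]
    - [0.049,0.004,0]
    - [0.056,0.004,0]
    - [0.063,0.005,0]
    - [0.07,0.006,0]
    - [0.077,0.006,0]
    - [0.084,0.006,0]
  spin: [0,0,0,0,0,0,0,0,0,0,0,0]

```text
t: 8.95
ee_pos: [0.5296, -0.2299, 0.0251]
eef_rot: [0.661, 0.751, 0.0, -0.0]
force: [0.1, 0.1, -0.9]
grip_width: 0.0238
grip_force: 45.0
```

Run:
```python
from h import *
st(); plan(jig(-.166-.045,.0,.0256),JY)
d=snap('top','top2'); im=d['image'][165:265,130:310,::-1]
cv2.imwrite('pics/crop3.png',cv2.resize(im,(792,440),interpolation=cv2.INTER_CUBIC))
```

```text
t 8.95 tip jig [-0.0736  0.0003] z 0.0251 F along/across/z [ 0.12 -0.11 -0.92]
t 8.95 pos [ 0.5296 -0.2299  0.0251] linear [ 0.0572  0.0007 -0.0009] spin -0.0 F [ 0.1   0.13 -0.92] w 0.0238
```

View pics/crop3.png

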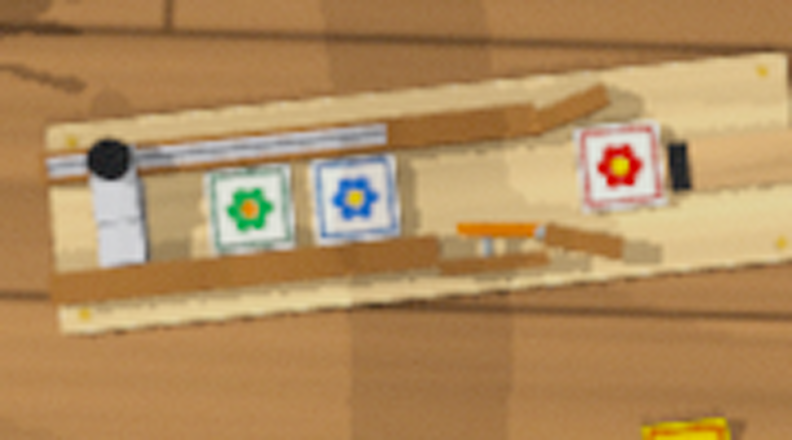

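The tile at (620,166) is square against the tip at (680,167), is centred and is entering the mouth. I'll carry on along y = 0.

Call:
apply_moves:
  linear:
    - [0.006,0,0]
    - [0.012,0.001,0]
    - [0.018,0.001,0]
    - [0.024,0.001,0]
    - [0.03,0.001,0]
    - [0.036,0.001,0]
    - [0.042,0.001,0]
    - [0.048,0.001,0]
    - [0.054,0.001,0]
    - [0.06,0.001,0]
    - [0.066,0.001,0]
    - [0.072,0.001,0]
  spin: [0,0,0,0,0,0,0,0,0,0,0,0]

```text
t: 10.2
ee_pos: [0.5256, -0.1938, 0.0251]
eef_rot: [0.661, 0.751, 0.0, -0.0]
force: [-0.7, -1.4, -0.3]
grip_width: 0.0233
grip_force: 45.0
```

Run:
```python
from h import *
st(); plan(jig(-.166,.0,.0256),JY)
```

```text
t 10.2 tip jig [-0.0373 -0.0003] z 0.0251 F along/across/z [-1.29  0.87 -0.31]
t 10.2 pos [ 0.5256 -0.1938  0.0251] linear [ 0.0747 -0.0005 -0.001 ] spin 0.0 F [-0.7  -1.39 -0.31] w 0.0233
```

Call:
apply_moves:
  linear:
    - [0.005,0,0]
    - [0.01,0,0]
    - [0.015,0,0]
    - [0.02,0,0]
    - [0.025,0,0]
    - [0.03,0,0]
    - [0.034,0,0]
    - [0.038,0,0]
    - [0.042,0,0]
    - [0.046,0,0]
    - [0.05,0,0]
    - [0.054,0,0]
  spin: [0,0,0,0,0,0,0,0,0,0,0,0]

```text
t: 11.4
ee_pos: [0.5224, -0.1701, 0.0256]
eef_rot: [0.661, 0.75, -0.001, 0.002]
force: [-0.3, -6.8, 0.7]
grip_width: 0.0234
grip_force: 45.0
```

Run:
```python
from h import *
st()
```

```text
t 11.4 tip jig [-0.0134 -0.0001] z 0.0256 F along/across/z [-6.71  1.13  0.75]
```

Call:
apply_moves:
  linear:
    - [0.003,0,0]
    - [0.006,0,0]
    - [0.009,0,0]
    - [0.012,0,0]
    - [0.015,0,0]
    - [0.018,0,0]
  spin: [0,0,0,0,0,0]

```text
t: 12.0
ee_pos: [0.5211, -0.1611, 0.0256]
eef_rot: [0.661, 0.75, -0.001, 0.001]
force: [-0.8, -6.5, 0.8]
grip_width: 0.0237
grip_force: 45.0
```

Run:
```python
from h import *
st()
```

```text
t 12.0 tip jig [-0.0043 -0.    ] z 0.0256 F along/across/z [-6.37  1.64  0.75]
```

Call:
apply_moves:
  linear:
    - [0.004,0,0]
    - [0.008,0,0]
    - [0.012,0,0]
    - [0.016,0,0]
    - [0.02,0,0]
    - [0.024,0,0]
    - [0.028,0,0]
    - [0.032,0,0]
    - [0.036,0,0]
    - [0.04,0,0]
    - [0.044,0,0]
    - [0.048,0,0]
  spin: [0,0,0,0,0,0,0,0,0,0,0,0]

```text
t: 13.2
ee_pos: [0.5181, -0.137, 0.0255]
eef_rot: [0.661, 0.75, -0.001, 0.001]
force: [-0.6, -7.4, -0.2]
grip_width: 0.024
grip_force: 45.0
```

Run:
```python
from h import *
st()
```

```text
t 13.2 tip jig [ 0.02   -0.0001] z 0.0255 F along/across/z [-7.25  1.49 -0.15]
```

Call:
apply_moves:
  linear:
    - [0.004,0,0]
    - [0.008,0,0]
    - [0.012,0,0]
    - [0.016,0,0]
    - [0.02,0,0]
    - [0.024,0,0]
    - [0.028,0,0]
    - [0.032,0,0]
    - [0.036,0,0]
    - [0.04,0,0]
    - [0.044,0,0]
    - [0.048,0,0]
  spin: [0,0,0,0,0,0,0,0,0,0,0,0]

```text
t: 14.4
ee_pos: [0.515, -0.1133, 0.0255]
eef_rot: [0.661, 0.75, -0.001, 0.001]
force: [0.1, -7.0, -0.6]
grip_width: 0.0235
grip_force: 45.0
```

Run:
```python
from h import *
st()
```

```text
t 14.4 tip jig [ 0.0439 -0.    ] z 0.0255 F along/across/z [-6.93  0.83 -0.57]
```

Next past the nose, at 10–15 mm/s.

Call:
apply_moves:
  linear:
    - [0.003,0,0]
    - [0.006,0,0]
    - [0.009,0,0]
    - [0.012,0,0]
    - [0.015,0,0]
    - [0.018,0,0]
    - [0.021,0,0]
    - [0.024,0,0]
    - [0.027,0,0]
    - [0.03,0,0]
    - [0.033,0,0]
    - [0.036,0,0]
  spin: [0,0,0,0,0,0,0,0,0,0,0,0]

```text
t: 15.6
ee_pos: [0.5125, -0.0932, 0.0251]
eef_rot: [0.661, 0.751, -0.0, -0.0]
force: [-1.5, -2.5, -0.9]
grip_width: 0.0239
grip_force: 45.0
```

Run:
```python
from h import *
st()
```

```text
t 15.6 tip jig [ 0.0642 -0.0001] z 0.0251 F along/across/z [-2.25  1.76 -0.9 ]
```

Call:
apply_moves:
  linear:
    - [0.002,0,0]
    - [0.004,0,0]
    - [0.006,0,0]
    - [0.008,0,0]
    - [0.01,0,0]
    - [0.012,0,0]
  spin: [0,0,0,0,0,0]

```text
t: 16.2
ee_pos: [0.5118, -0.0873, 0.0251]
eef_rot: [0.661, 0.751, -0.0, -0.0]
force: [-0.6, -2.6, -1.3]
grip_width: 0.0236
grip_force: 45.0
```

Run:
```python
from h import *
st()
d=snap('top','top3'); im=d['image'][165:265,130:310,::-1]
cv2.imwrite('pics/crop4.png',cv2.resize(im,(792,440),interpolation=cv2.INTER_CUBIC))
```

```text
t 16.2 tip jig [ 0.0701 -0.0001] z 0.0251 F along/across/z [-2.45  0.95 -1.25]
```

View pics/crop4.png

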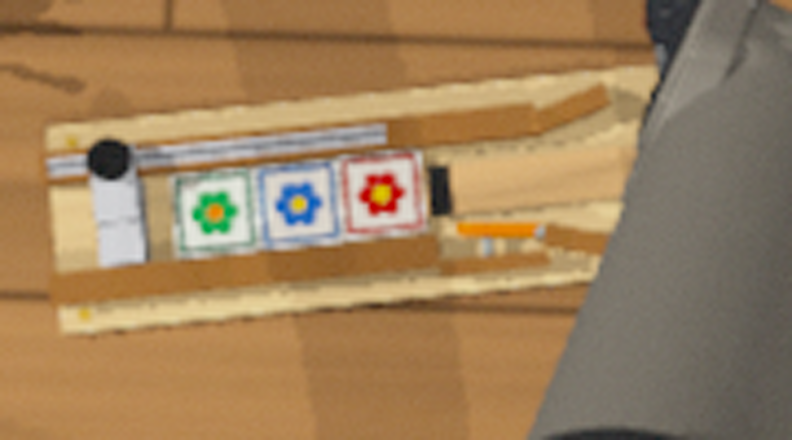

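The row is closed up: green (215,212), blue (299,203), red (382,194). The shoe has sprung back at (497,229). About 34 px (roughly 18–20 mm) remains to the stop at about (143,230).

Call:
apply_moves:
  linear:
    - [0.002,0,0]
    - [0.004,0,0]
    - [0.006,0,0]
    - [0.008,0,0]
    - [0.01,0,0]
    - [0.012,0,0]
    - [0.014,0,0]
    - [0.016,0,0]
  spin: [0,0,0,0,0,0,0,0]

```text
t: 17.05
ee_pos: [0.5108, -0.0793, 0.0252]
eef_rot: [0.661, 0.751, 0.0, -0.0]
force: [-0.9, -1.8, -0.1]
grip_width: 0.0235
grip_force: 45.0
```

Run:
```python
from h import *
st()
```

```text
t 17.05 tip jig [ 0.0782 -0.0002] z 0.0252 F along/across/z [-1.71  1.16 -0.12]
```

Call:
apply_moves:
  linear:
    - [0.002,0,0]
    - [0.004,0,0]
    - [0.006,0,0]
    - [0.008,0,0]
  spin: [0,0,0,0]

```text
t: 17.45
ee_pos: [0.5103, -0.0754, 0.0251]
eef_rot: [0.661, 0.751, -0.0, -0.0]
force: [-0.6, -1.4, -0.1]
grip_width: 0.0234
grip_force: 45.0
```

Run:
```python
from h import *
st()
```

```text
t 17.45 tip jig [ 0.0821 -0.0002] z 0.0251 F along/across/z [-1.29  0.75 -0.11]
```

Call:
apply_moves:
  linear:
    - [0.002,0,0]
    - [0.004,0,0]
    - [0.006,0,0]
    - [0.006,0,0]
  spin: [0,0,0,0]

```text
t: 17.85
ee_pos: [0.5099, -0.0722, 0.0251]
eef_rot: [0.661, 0.751, 0.0, -0.0]
force: [0.0, -1.3, -1.5]
grip_width: 0.0239
grip_force: 45.0
```

Call:
apply_moves:
  linear:
    - [0.002,0,0]
    - [0.004,0,0]
    - [0.004,0,0]
  spin: [0,0,0]

```text
t: 18.15
ee_pos: [0.5098, -0.0706, 0.0252]
eef_rot: [0.661, 0.751, 0.0, 0.0]
force: [-0.9, -1.1, -1.2]
grip_width: 0.0235
grip_force: 45.0
```

Run:
```python
from h import *
st()
```

```text
t 18.15 tip jig [ 0.0869 -0.0003] z 0.0252 F along/across/z [-1.    1.03 -1.19]
```

Call:
apply_moves:
  linear:
    - [0.002,0,0]
    - [0.004,0,0]
    - [0.004,0,0]
  spin: [0,0,0]

```text
t: 18.45
ee_pos: [0.5098, -0.0705, 0.0254]
eef_rot: [0.661, 0.75, -0.0, 0.001]
force: [-0.8, -6.8, 0.1]
grip_width: 0.0239
grip_force: 45.0
```

Call:
apply_moves:
  linear:
    - [0.002,0,0]
    - [0.004,0,0]
    - [0.004,0,0]
  spin: [0,0,0]

```text
t: 18.75
ee_pos: [0.5098, -0.0705, 0.0257]
eef_rot: [0.662, 0.75, -0.001, 0.002]
force: [-0.3, -12.8, 1.2]
grip_width: 0.0238
grip_force: 45.0
```

Run:
```python
from h import *
st()
```

```text
t 18.75 tip jig [ 0.0871 -0.0002] z 0.0257 F along/across/z [-12.62   1.95   1.2 ]
```

Stop found, with a 12.6 N push. I'll hold it there.

Call:
apply_moves:
  linear:
    - [0,0,0]
    - [0,0,0]
    - [0,0,0]
    - [0,0,0]
    - [0,0,0]
    - [0,0,0]
    - [0,0,0]
    - [0,0,0]
    - [0,0,0]
    - [0,0,0]
  spin: [0,0,0,0,0,0,0,0,0,0]

```text
t: 19.75
ee_pos: [0.5098, -0.0705, 0.0257]
eef_rot: [0.662, 0.75, -0.001, 0.002]
force: [-0.1, -12.5, 0.9]
grip_width: 0.024
grip_force: 45.0
```

Run:
```python
from h import *
st()
```

```text
t 19.75 tip jig [ 0.0871 -0.0002] z 0.0257 F along/across/z [-12.37   1.73   0.91]
```

Call:
apply_moves:
  linear:
    - [-0.004,0,0]
    - [-0.008,0,0]
    - [-0.016,0,0]
    - [-0.03,0,0]
    - [-0.06,0,0]
    - [-0.1,0,0]
    - [-0.15,0,0]
    - [-0.2,0,0]
    - [-0.25,0,0]
    - [-0.3,0,0]
    - [-0.33,0,0]
    - [-0.33,0,0]
  spin: [0,0,0,0,0,0,0,0,0,0,0,0]

```text
t: 20.95
ee_pos: [0.53, -0.2327, 0.0253]
eef_rot: [0.662, 0.749, -0.0, 0.001]
force: [0.1, -0.7, -0.6]
grip_width: 0.024
grip_force: 45.0
```

Run:
```python
from h import *
st(); plan([.6707,-.167,.09],1.716)
d=snap('top','top4'); im=d['image'][165:265,130:310,::-1]
cv2.imwrite('pics/crop5.png',cv2.resize(im,(792,440),interpolation=cv2.INTER_CUBIC))
```

```text
t 20.95 tip jig [-0.0764  0.0002] z 0.0253 F along/across/z [-0.75  0.   -0.62]
t 20.95 pos [ 0.53   -0.2327  0.0253] linear [ 0.0954  0.2955 -0.1294] spin -0.0068 F [ 0.09 -0.75 -0.62] w 0.024
```

View pics/crop5.png

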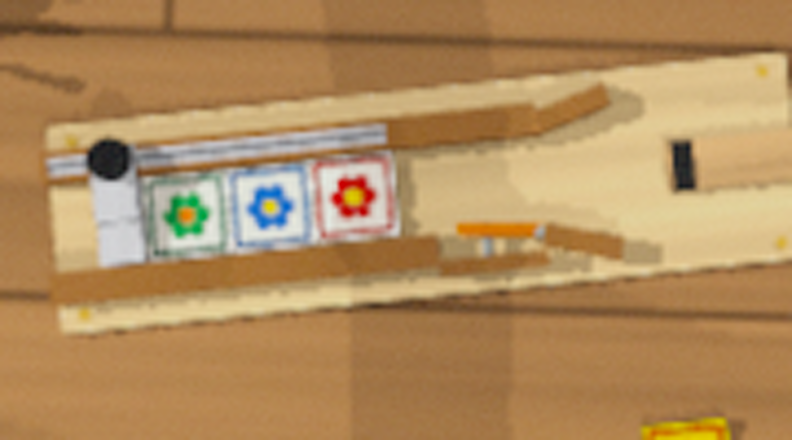

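The three tiles are tight against the stop: green (186,214), blue (271,206), red (354,195). The stick is out. I'll take it back to its old spot.

Call:
apply_moves:
  linear:
    - [0,0,-0.04]
    - [0,0,-0.1]
    - [0,0,-0.13]
    - [0.01,0.03,-0.13]
    - [0.03,0.1,-0.13]
    - [0.06,0.18,-0.13]
    - [0.08,0.25,-0.13]
    - [0.095,0.285,-0.13]
    - [0.095,0.295,-0.13]
    - [0.095,0.2955,-0.13]
    - [0.095,0.2955,-0.13]
    - [0.095,0.2955,-0.13]
  spin: [0,0,0,0,-0.003,-0.0068,-0.0068,-0.0068,-0.0068,-0.0068,-0.0068,-0.0068]

```text
t: 22.2
ee_pos: [0.6693, -0.1655, 0.09]
eef_rot: [0.653, 0.757, -0.0, -0.0]
force: [-0.4, -0.7, -0.9]
grip_width: 0.0236
grip_force: 45.0
```

Run:
```python
from h import *
plan([.6707,-.167,.0125],1.716)
```

```text
t 22.2 pos [ 0.6693 -0.1655  0.09  ] linear [-0.0033  0.0025  0.1549] spin 0.0004 F [-0.39 -0.71 -0.95] w 0.0236
```

Call:
apply_moves:
  linear:
    - [0,0,0.04]
    - [0,0,0.09]
    - [0,0,0.12]
    - [0,0,0.135]
    - [0,0,0.145]
    - [0,0,0.15]
    - [0,0,0.153]
    - [0,0,0.155]
    - [0,0,0.155]
  spin: [0,0,0,0,0,0,0,0,0]

```text
t: 23.1
ee_pos: [0.6709, -0.1643, 0.013]
eef_rot: [0.653, 0.758, 0.0, 0.0]
force: [0.2, 0.1, -0.7]
grip_width: 0.0238
grip_force: 45.0
```

Run:
```python
from h import *
plan([.6707,-.167,.0120],1.716)
```

```text
t 23.1 pos [ 0.6709 -0.1643  0.013 ] linear [-0.0052 -0.0012  0.0021] spin 0.001 F [ 0.2   0.12 -0.75] w 0.0238
```

Call:
apply_moves:
  linear:
    - [0,0,0.001]
    - [0,0,0.002]
    - [0,0,0.002]
    - [0,0,0.002]
  spin: [0,0,0,0]

```text
t: 23.5
ee_pos: [0.6709, -0.1644, 0.0121]
eef_rot: [0.653, 0.758, 0.0, 0.0]
force: [-0.8, 0.4, 3.1]
grip_width: 0.0237
grip_force: 45.0
```

Call:
apply_moves:
  linear:
    - [0,0,0]
    - [0,0,0]
    - [0,0,0]
    - [0,0,0]
    - [0,0,0]
    - [0,0,0]
    - [0,0,0]
    - [0,0,0]
    - [0,0,0]
    - [0,0,0]
  spin: [0,0,0,0,0,0,0,0,0,0]
  jaw: 1

```text
t: 24.5
ee_pos: [0.6706, -0.1643, 0.0117]
eef_rot: [0.653, 0.758, 0.0, -0.0]
force: [-0.1, -0.0, 0.1]
grip_width: 0.0877
grip_force: 0.0
```

Call:
apply_moves:
  linear:
    - [0,0,-0.02]
    - [0,0,-0.05]
    - [0,0,-0.1]
    - [0,0,-0.18]
    - [0,0,-0.26]
    - [0,0,-0.34]
    - [0,0,-0.4]
    - [0,0,-0.42]
    - [0,0,-0.42]
    - [0,0,-0.42]
    - [0,0,-0.42]
  spin: [0,0,0,0,0,0,0,0,0,0,0]

```text
t: 25.6
ee_pos: [0.6696, -0.1639, 0.2197]
eef_rot: [0.653, 0.758, -0.001, -0.001]
force: [-0.3, -0.1, 0.2]
grip_width: 0.0879
grip_force: 0.0
```

Run:
```python
from h import *
st(); a=snap('side','side9'); b=snap('top','top9'); w=snap('wrist','w9')
cv2.imwrite('pics/fin.png',cv2.resize(np.vstack([np.hstack([a['image'],w['image']])])[:,:,::-1],(800,300),interpolation=cv2.INTER_AREA))
```

```text
t 25.6 tip jig [-0.0259 -0.147 ] z 0.2197 F along/across/z [-0.03  0.26  0.17]
```

View pics/fin.png

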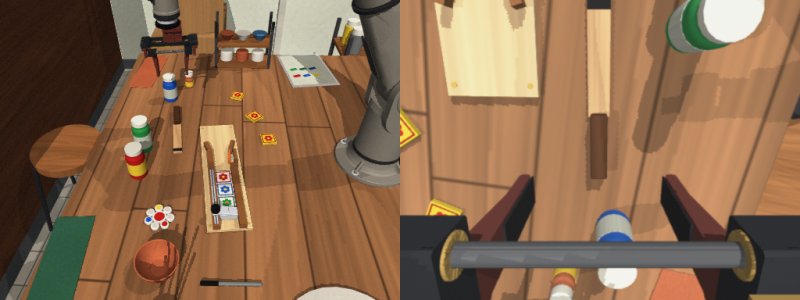

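The side half shows the tiles tight at the stop (about (225,190)). The wrist half shows the stick flat on the table (about (598,100)), with the other objects undisturbed and the gripper clear.

```bash
python3 -c "
from rig import ctrl; print(ctrl.sign_off())"
```

```text
the job is handed in; nothing more can be done
None
```

The job is handed in: all three tiles are shut tight against the stop, pressed for just over a second at about 12.5 N (highest reading 12.8 N), and the stick lies flat on the bare table near where it started, with nothing else visibly moved.

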